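# Uncover a tack-welding fixture and hold its leaf at the marked angle

## Robot

A 6-joint arm with a two-finger parallel gripper is mounted at the origin on a cart in front of the work surface, level with it; the furniture and walls round the work are solid. World frame = base frame: x ahead of the robot, y to its left, z up, the work surface at z = 0. Lengths are in m, angles in rad, forces in N, time in s.
With the tool pointing down it reaches from about 0.25 to 0.725 m from the base axis. Payload 4 kg.
Tool frame: the origin (TCP) lies between the finger pads, 19 mm behind the fingertips; this is the grasp point; z points along the fingers, y is the line along which they close (so a half turn about z gives the same grasp; the last joint's range is limited). The gripper opens to 85 mm and grips with 20 to 120 N. Pads are 22 mm wide; open, the fingers measure 114 mm over their backs; the gripper's body (76 mm by 85 mm) begins 54 mm behind the grasp point. The pads swing forward as they close: fully open they stand 13 mm farther back than shut.
Start: joints at [1.218, 0.241, 0.005, 1.335, 0, 1.571], TCP at [0.173, 0.469, 0.25] pointing down, gripper open.
Joint ranges: [-2.72, 2.72], [-1.05, 1.87], [-1.09, 1.28], [-1.99, 2.15], [-1.42, 1.44], [-3.14, 3.14]. Speed limits (rad/s): [2.79, 2.79, 3.14, 3.14, 3.14, 3.14].

## Interface

Orientations are given as a unit quaternion [x, y, z, w].
In Python, from workcell import bot gives the robot as it stands.
- The arm moves only by the shell command python3 -m inch 'ROWS'. ROWS is JSON, one flat list of numbers, 7 for each row, row after row: the shift along the world's x, y, z in mm, then the turn, a rotation vector about the world's x, y, z in rad, then the opening in per cent of the stroke, from 0 (shut) to 100 (fully open). A call has 1 to 8 rows; each row is the pose to reach, as a shift and turn from the pose commanded when the call began; what a row does not reach only later rows make up. A row lasts 1/12 s, in which the tool goes at most 41.7 mm and 7.16 degrees, less where a joint would pass 70% of its speed; a pose out of reach is approached as far as the arm can. A call with a gripper value outside its range is refused whole. The fingers move at their own pace and stop on an object; the grip force is fixed at half the most. Time passes only in rows, so rows that repeat a pose let the fingers close. It gives the time, the measured TCP pose, the force, the opening and the grip force at its end, in the units of the state.
- bot.get_obs(): the state, without advancing time (a new reading comes with each control period).
- bot.camera(name): name is "scene" or "top" or "wrist"; returns the picture (480x640x3 uint8, blue, green, red); there is no depth.
- bot.camera_info(name): a dict with "intrinsics" (3x3 intrinsics, pixels), "camera_from_world" (4x4, takes a point from world to camera coordinates); the wrist camera has in their place "hand_eye" (4x4, takes a point from camera to tool coordinates, whose origin is the TCP and whose axes are the flange's). Camera axes: x right, y down, z forward; pixel columns grow to the right and rows downward; lengths in m; the calibration is good to about 2 mm. A picture is of the moment at which its call begins: read the wrist's pose just before it. camera_info takes no time and is no camera call.
- bot.job_done(): hands the job in; it is judged then, once.
Trained networks look in the newest picture that a camera, given by its name, has taken for a name from the list of things; names that differ only in an ending like _2 or _b are one class to them, and where a whole thing is asked for, a point or a joint stands for the part that bears it (a point fixed in the world has none). Each returns a list of dicts, best first, with "confidence" (0 to 1); they miss things now and then, are a little off and sometimes report something else, mostly with a low value. They report only what shows in the picture. A call takes as long as a camera call.
- bot.silhouettes(camera, target): "mask" (480x640 bool, what is visible of it) and "uv" ([column, row] in pixels, amid what is visible of it).
- bot.spot_point(camera, target): "uv" ([column, row] in pixels: a listed point, or the origin of a listed thing).
The state is a dict: "clock": time; "joint_pos": joint angles; "joint_vel": joint speeds; "tau": joint torques, N m; "eef_pos": TCP position; "tool_rot": TCP orientation; "ft_force": force on the tool from outside, world axes, zero at the start; "ft_torque": the same for the moment, N m; "grip_width": finger opening in m; "grasp_force": force on a finger pad.
Only numpy, scipy, OpenCV 4.12 (cv2) and the standard library are available. Lean on these libraries where they do the work, as an engineer would, in place of code of your own. Each camera call takes 0.05 s, during which the arm holds its last target. There are 200 camera calls.

## Task

Open the yellow cover of the tack-welding fixture (it has a green knob): swing it all the way over to the right and lower it gently onto its rubber stops, never letting it drop. Only then take the metal leaf that lay underneath by its blue knob, swing it up until it lines up with the red pointer on the scale behind it, and keep it there: the program finishes while the gripper still holds the leaf by the blue knob, because nothing else keeps it up. Leave the red pointer and the pliers, tube and dropout beside the fixture where they are.

Things in the scene. Friction and masses are not known exactly. Their poses are not given: they have to be found in the camera images.
- fixture: Fixture bolted down, dark steel base 215 x 330 x 12 mm under a yellow cover. Origin on the table surface; x away from the robot, y left, z up (yaw only). In mm: base x -100..115, y -210..120; both hinges run along x; white scale with black ticks every 10 deg along the back, x 92..104, 185 high; stops for the open cover at x +-50, y -200..-145, 137 high; cover rest post at x 66, y 100, 81 high.
- cover_knob (a point): Green barrel knob of the cover: cylinder 24 mm diameter, 30 mm long along its own x (the fixture's x, the hinge direction). Origin at its centre, 85 mm above the table when shut, 40 mm clear of the cover's left edge on an 8 mm stalk. Gripped from above across its flat ends (30 mm wide, closing along its x) it pivots between the fingers through the whole swing, the gripper kept pointing down.
- cover_hinge (a point): Point on the cover's hinge axis square to the knob, 260 mm from the knob's centre; 110 mm right of the fixture's origin line and 85 mm above the table.
- cover (a joint): Cover angle, rad: 0 shut and level, grows as its left edge rises and swings over to the right, pi/2 upright, 2.2 resting on the rubber stops (end of travel). Yellow sheet 170 x 222 mm with an 18 mm skirt, 0.25 to 0.5 kg; the hinge is nearly free: unless held it falls shut below pi/2 and onto the stops beyond it.
- leaf_knob (a point): Blue barrel knob of the leaf: cylinder 24 mm diameter, 30 mm long along its own x (the fixture's x, the hinge direction). Origin at its centre. With the leaf down it lies under the shut cover, centre 45 mm above the table (33 mm above the base plate), 45 mm beyond the leaf's left edge on an 8 mm stalk. Gripped from above like the cover's knob, it pivots between the fingers.
- leaf_hinge (a point): Point on the leaf's hinge axis square to the knob, 145 mm from the knob's centre; 60 mm right of the fixture's origin line and 45 mm above the table.
- leaf: The metal leaf itself. Origin on its hinge axis at the middle of the plate; x along the hinge (away from the robot), y from the hinge to the free edge, z up from the plate when level.
- leaf_angle (a joint): Leaf angle, rad: 0 lying level on its rests, grows as its left edge with the blue knob rises (up to 1.35). Aluminium plate 148 x 100 x 8 mm with a dark gusset screwed on it, 0.3 to 0.65 kg; the hinge is nearly free, so it falls when let go.
- pointer (a joint): Angle of the red pointer in rad, measured like the leaf's: the leaf lines up with it when both values are equal. It differs each time (0.5 to 1.0) and must not be moved.
- pointer_tip (a point): Outer tip of the red pointer, a red strip 5 mm wide that turns about the leaf's hinge axis line in front of the white scale, tip 140 mm from that axis.
- leaf_end (a point): Corner of the leaf's free left edge next to the scale, on the middle of its thickness, 100 mm from the hinge axis; it comes to lie beside the red pointer when the leaf lines up.
- pliers: Red-handled pliers, 191 mm long, 12 mm high, lying flat right of the fixture (bystander). Origin under their middle.
- tube: Steel tube stub standing upright, 28 mm diameter, 55 mm high, left of the fixture (bystander). Origin under its middle.
- dropout: Dark flat frame dropout plate 54 x 85 x 6 mm lying left of the fixture (bystander). Origin under its middle.

How it is judged:
On the way:
1. the cover rests fully open on its rubber stops, at rest (value of joint cover above 2.13 rad and velocity of joint cover between -0.2 and 0.2 rad/s), for 0.3 s.
At the end, for the whole second after the job is handed in: The leaf lines up with the red pointer within 0.06 rad (3.4 degrees) and is still (under 0.1 rad/s), the fingers hold it (over 1 N) by its blue knob (knob centre within 45 mm of the TCP), and the cover rests open on its stops (joint over 2.13 rad) (angle between the y axis of leaf_end and the y axis of pointer_tip, either way round below 0.06 rad and value of joint leaf_angle above 0.4 rad and velocity of joint leaf_angle between -0.1 and 0.1 rad/s and contact force between the fingers and leaf above 1 N and distance between the grasp point and leaf_knob below 0.045 m and value of joint cover above 2.13 rad); the arm keeps its last pose, push and grip.
It fails at once if the cover drops or is slammed onto its stops (faster than 1.5 rad/s over the last 0.2 rad) (value of joint cover above 2 rad and velocity of joint cover above 1.5 rad/s).
It fails at once if the cover drops shut (faster than 1.5 rad/s over the last 0.2 rad) (value of joint cover below 0.2 rad and velocity of joint cover below -1.5 rad/s).
It fails at once if the leaf is raised before the cover is open (value of joint cover below 1.9 rad and value of joint leaf_angle above 0.1 rad).
It fails at once if the red pointer is moved (its tip by over 10 mm) (distance of pointer_tip from where it was at the start of the episode above 0.01 m).
It fails at once if the pliers, tube or dropout is disturbed (moved over 20 mm) (distance of any of pliers, tube, dropout from where it was at the start of the episode above 0.02 m).
It also fails if it takes over 67 s, if anything falls off the work surface, if the arm or the gripper's body presses on something with over 40 N, if the wrist force passes 120 N, or if a joint passes its speed limit or range.

## Working session

There is one attempt and no reset: what is moved stays moved. The work goes in short steps, Python scripts to look and compute and a shell command to move; the robot and the scene stay as the last step left them, time stands still between calls to the robot, and variables do not carry over. Pictures are saved under pics/ and viewed, at most 10 in all, crops included, and the job is handed in when it is done.

```bash
mkdir -p pics; cat > h.py <<'E'
import numpy as np, cv2
from workcell import bot
from scipy.spatial.transform import Rotation as R
def cam(name):
    i=bot.camera_info(name); K=np.array(i["intrinsics"])
    if "camera_from_world" in i: T=np.linalg.inv(np.array(i["camera_from_world"]))
    else:
        o=bot.get_obs(); W=np.eye(4); W[:3,:3]=R.from_quat(o["tool_rot"]).as_matrix(); W[:3,3]=o["eef_pos"]
        T=W@np.array(i["hand_eye"])
    return K,T
def ray(name,uv):
    K,T=cam(name); d=T[:3,:3]@np.linalg.solve(K,[uv[0],uv[1],1]); return T[:3,3],d
def atz(name,uv,z):
    c,d=ray(name,uv); return c+d*(z-c[2])/d[2]
def tri(obs):
    A=np.zeros((3,3));b=np.zeros(3)
    for n,uv in obs:
        c,d=ray(n,uv); d=d/np.linalg.norm(d); P=np.eye(3)-np.outer(d,d); A+=P;b+=P@c
    return np.linalg.solve(A,b)
def proj(name,p):
    K,T=cam(name); q=np.linalg.inv(T)@np.append(p,1); q=K@q[:3]; return q[:2]/q[2]
E
python3 - <<'E'
from h import *
np.set_printoptions(precision=4,suppress=True)
for c in("scene","top"):
    im=bot.camera(c); cv2.imwrite(f"pics/{c}1.png",im)
    for t in("cover_knob","cover_hinge","pointer_tip","fixture","leaf_hinge","tube","dropout","pliers"):
        for r in bot.spot_point(c,t)[:2]:
            z={"cover_knob":.085,"cover_hinge":.085,"leaf_hinge":.045}.get(t,0)
            print(c,t,np.round(r["uv"],1),round(r["confidence"],2),atz(c,r["uv"],z))
o=bot.get_obs();print(o["clock"],o["eef_pos"],o["tool_rot"])
E
```

```text
scene cover_knob [265.9 245.4] 0.86 [0.4693 0.1301 0.085 ]
scene cover_knob [281.2 238. ] 0.33 [0.5129 0.1291 0.085 ]
scene cover_hinge [356.8 297.7] 0.97 [ 0.454  -0.1249  0.085 ]
scene pointer_tip [351.2 210.7] 0.54 [0.8607 0.2075 0.    ]
scene fixture [329.2 303.8] 0.94 [ 0.4912 -0.0292  0.    ]
scene leaf_hinge [341.4 303.6] 0.76 [ 0.4633 -0.0833  0.045 ]
scene tube [279.9 237.2] 0.79 [0.6149 0.2474 0.    ]
scene dropout [248.4 253.9] 0.74 [0.5071 0.2441 0.    ]
scene pliers [446.4 373.8] 0.58 [ 0.4802 -0.2962  0.    ]
top cover_hinge [417.2 271.7] 0.55 [ 0.4597 -0.1274  0.085 ]
top pointer_tip [355.5 207.5] 0.64 [ 0.6038 -0.0034  0.    ]
top fixture [361.5 248.9] 0.92 [ 0.5093 -0.0157  0.    ]
top tube [361.9 249.9] 0.44 [ 0.507  -0.0166  0.    ]
top tube [243.8 203.5] 0.41 [0.6163 0.2521 0.    ]
top dropout [254.1 251.7] 0.75 [0.5057 0.229  0.    ]
top pliers [484.7 261.2] 0.77 [ 0.4784 -0.293   0.    ]
top pliers [297.  270.2] 0.58 [0.4626 0.1314 0.    ]
0.9 [0.1728 0.4692 0.25  ] [0.1755 0.9845 0.     0.    ]
```

View pics/scene1.png

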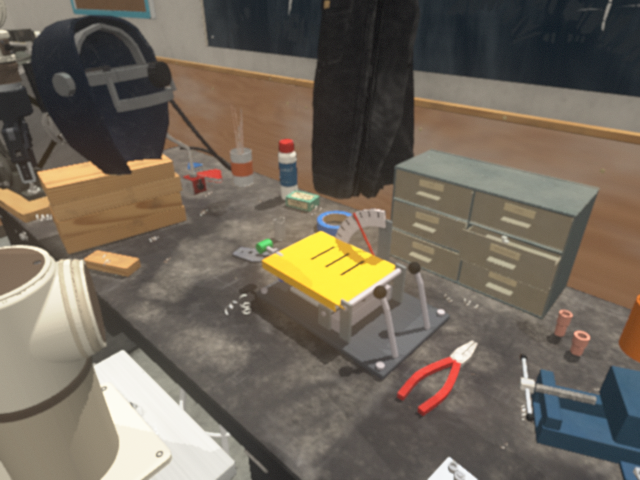

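View pics/top1.png

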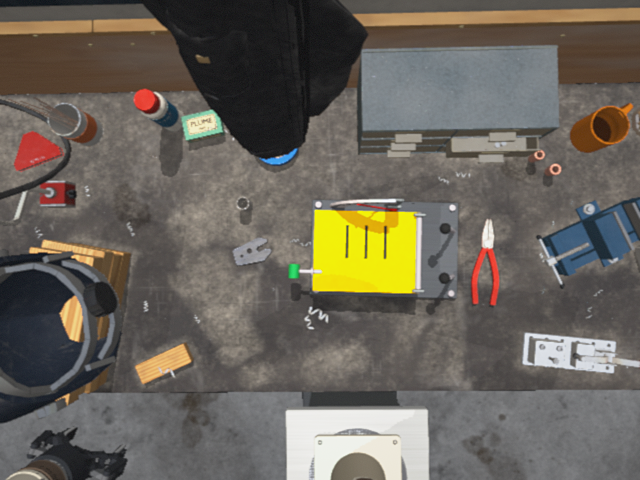

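The scene picture shows the shut yellow cover with the green knob at about (265,245) and the red pointer near (365,235). In the top view the knob is at (294,271), the tube at (244,204), the dropout at (252,250) and the pliers at (485,265). The fixture's yaw is slightly negative. Next I move above the knob and measure more closely.

```bash
python3 -m inch '[37,-42,-6,0,0,-0.12,100, 74,-84,-12,0,0,-0.24,100, 110,-127,-18,0,0,-0.36,100, 135,-155,-24,0,0,-0.48,100, 160,-184,-30,0,0,-0.6,100, 185,-213,-36,0,0,-0.72,100, 210,-242,-42,0,0,-0.84,100, 235,-270,-48,0,0,-0.96,100]'
python3 -m inch '[20,-20,-5,0,0,-0.11,100, 35,-40,-10,0,0,-0.2,100, 50,-60,-20,0,0,-0.28,100, 50,-60,-20,0,0,-0.28,100, 50,-60,-20,0,0,-0.28,100]'
python3 - <<'E'
from h import *
np.set_printoptions(precision=4,suppress=True)
o=bot.get_obs();print(o["clock"],o["eef_pos"],R.from_quat(o["tool_rot"]).as_matrix()[:,1])
obs=[]
for c in("scene","top","wrist"):
    im=bot.camera(c); cv2.imwrite(f"pics/{c}2.png",im)
    for t in ("cover_knob","cover_hinge"):
      for r in bot.spot_point(c,t)[:2]: print(c,t,np.round(r["uv"],1),round(r["confidence"],2),atz(c,r["uv"],.085))
T=cv2.imread("pics/top1.png")
h=cv2.cvtColor(T,cv2.COLOR_BGR2HSV); m=cv2.inRange(h,(22,200,120),(33,255,255)); m=cv2.morphologyEx(m,cv2.MORPH_OPEN,np.ones((5,5)))
q=cv2.boxPoints(cv2.minAreaRect(cv2.findNonZero(m)));print("cover",[atz("top",p,.09)[:2] for p in q])
for c in("scene","top"):
    h=cv2.cvtColor(cv2.imread(f"pics/{c}1.png"),cv2.COLOR_BGR2HSV); m=cv2.inRange(h,(50,150,80),(70,255,255))
    n,l,s,ce=cv2.connectedComponentsWithStats(m); k=1+np.argmax(s[1:,4]); print(c,s[k],ce[k],atz(c,ce[k],.087)); obs.append((c,ce[k]))
print("tri",tri(obs))
E
```

```text
clock: 1.57
eef_pos: [0.3906, 0.2182, 0.2064]
tool_rot: [0.613, 0.79, 0.0, 0.0]
ft_force: [1.4, 0.8, -0.4]
grip_width: 0.0855
grasp_force: 0.0
clock: 1.98
eef_pos: [0.4397, 0.1588, 0.1858]
tool_rot: [0.716, 0.699, -0.001, -0.0]
ft_force: [0.0, -0.2, -0.3]
grip_width: 0.0853
grasp_force: 0.0
1.9833 [0.4397 0.1588 0.1858] [ 0.9997 -0.0242 -0.0015]
scene cover_knob [266.4 246. ] 0.56 [0.4683 0.1274 0.085 ]
scene cover_hinge [359.5 297.8] 0.61 [ 0.457  -0.1286  0.085 ]
top cover_knob [293.7 272. ] 0.85 [0.4617 0.1317 0.085 ]
top cover_hinge [415.9 274.3] 0.74 [ 0.4543 -0.1246  0.085 ]
top cover_hinge [364.6 248.2] 0.26 [ 0.5101 -0.0181  0.085 ]
wrist cover_knob [357.9 289.1] 0.71 [0.4641 0.13   0.085 ]
wrist cover_hinge [548.4  97.1] 0.56 [0.566  0.2429 0.085 ]
wrist cover_hinge [350.8 341.9] 0.41 [0.4598 0.0909 0.085 ]
cover [array([0.4229, 0.0919]), array([0.5922, 0.0864]), array([ 0.5847, -0.1257]), array([ 0.4163, -0.1189])]Traceback (most recent call last):
  File "<stdin>", line 14, in <module>
    return _wrapfunc(a, 'argmax', axis=axis, out=out, **kwds)
    return bound(*args, **kwds)
ValueError: attempt to get argmax of an empty sequence
```

Wrist, top and scene agree: the knob is at (0.464, 0.130), the yaw is about -0.03 and the hinge y is about -0.130. I'll descend and grip.

```bash
python3 -m inch '[24,-29,-10,0,0,0,100, 24,-29,-35,0,0,0,100, 24,-29,-65,0,0,0,100, 24,-29,-85,0,0,0,100, 24,-29,-101,0,0,0,100, 24,-29,-101,0,0,0,100]'
python3 -m inch '[0,0,0,0,0,0,20,0,0,0,0,0,0,10,0,0,0,0,0,0,0,0,0,0,0,0,0,0,0,0,0,0,0,0,0,0,0,0,0,0,0,0,0,0,0,0,0,0,0]'
python3 - <<'E'
from h import *
cv2.imwrite("pics/w3.png",bot.camera("wrist"))
E
```

```text
clock: 2.93
eef_pos: [0.4608, 0.1303, 0.0821]
tool_rot: [0.715, 0.699, -0.003, -0.002]
ft_force: [-1.0, -0.4, 0.1]
grip_width: 0.0856
grasp_force: 0.0
clock: 3.52
eef_pos: [0.465, 0.1312, 0.0868]
tool_rot: [0.715, 0.699, 0.002, 0.001]
ft_force: [0.3, 1.4, 6.0]
grip_width: 0.0291
grasp_force: 60.8
```

View pics/w3.png

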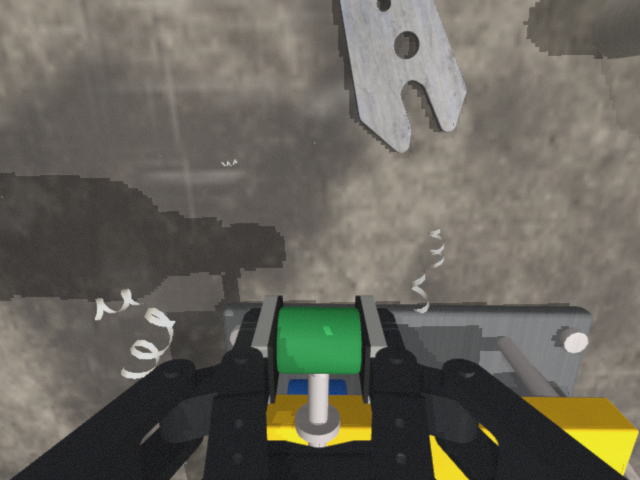

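The wrist view shows the green knob at (320,340) gripped between the pads across its flat ends, with the blue knob just visible under it at (318,387). I'll swing the cover along its arc.

```bash
python3 -m inch '[0,0,13,0,0,0,0, 0,-1,26,0,0,0,0, 0,-5,52,0,0,0,0, 0,-12,77,0,0,0,0, -1,-20,101,0,0,0,0, -1,-32,125,0,0,0,0, -1,-45,147,0,0,0,0, -1,-45,147,0,0,0,0]'
```

```text
clock: 4.23
eef_pos: [0.4632, 0.0833, 0.2354]
tool_rot: [0.716, 0.698, 0.0, 0.002]
ft_force: [1.7, -0.7, -5.4]
grip_width: 0.0291
grasp_force: 61.0
```

```bash
python3 -m inch '[-1,-16,20,0,0,0,0, -1,-34,40,0,0,0,0, -2,-53,57,0,0,0,0, -2,-74,72,0,0,0,0, -3,-97,85,0,0,0,0, -4,-120,95,0,0,0,0, -5,-145,104,0,0,0,0, -5,-145,104,0,0,0,0]'
```

```text
clock: 4.9
eef_pos: [0.4577, -0.0619, 0.3371]
tool_rot: [0.716, 0.698, 0.0, 0.001]
ft_force: [1.9, 0.7, -0.5]
grip_width: 0.0289
grasp_force: 62.4
```

```bash
python3 -m inch '[-1,-25,6,0,0,0,0, -2,-51,9,0,0,0,0, -3,-77,9,0,0,0,0, -3,-103,7,0,0,0,0, -4,-129,3,0,0,0,0, -4,-141,0,0,0,0,0, -5,-154,-4,0,0,0,0, -5,-154,-4,0,0,0,0]'
python3 -m inch '[0,-6,-2,0,0,0,0, 0,-12,-5,0,0,0,0, -1,-18,-7,0,0,0,0, -1,-24,-10,0,0,0,0, -1,-30,-13,0,0,0,0, -1,-36,-16,0,0,0,0, -1,-42,-19,0,0,0,0, -1,-47,-22,0,0,0,0]'
python3 -m inch '[0,-5,-3,0,0,0,0, 0,-11,-7,0,0,0,0, -1,-16,-10,0,0,0,0, -1,-19,-12,0,0,0,0, -1,-22,-14,0,0,0,0, -1,-22,-14,0,0,0,0]'
python3 - <<'E'
from h import *
cv2.imwrite("pics/s4.png",bot.camera("scene"))
E
```

```text
clock: 5.57
eef_pos: [0.452, -0.2147, 0.332]
tool_rot: [0.716, 0.699, -0.001, 0.0]
ft_force: [-2.4, -0.3, 5.2]
grip_width: 0.0289
grasp_force: 65.4
clock: 6.23
eef_pos: [0.4504, -0.2606, 0.311]
tool_rot: [0.715, 0.699, -0.001, 0.0]
ft_force: [-7.7, -0.6, 8.2]
grip_width: 0.0292
grasp_force: 69.4
clock: 6.73
eef_pos: [0.4495, -0.2829, 0.2965]
tool_rot: [0.715, 0.699, -0.002, 0.0]
ft_force: [-5.2, -2.7, 6.9]
grip_width: 0.0289
grasp_force: 72.3
```

View pics/s4.png

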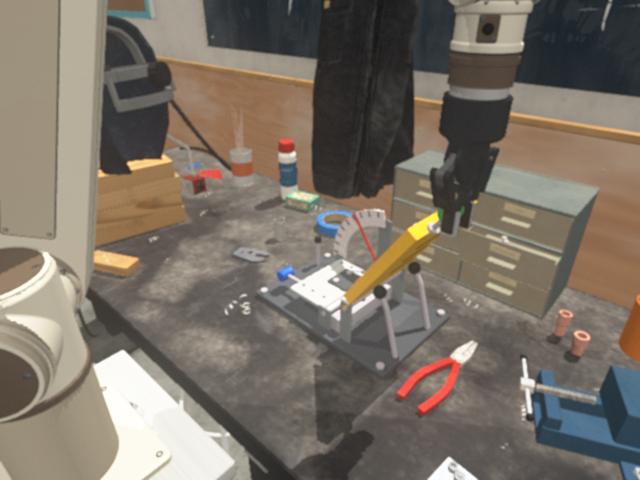

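The scene shows the cover leaning right onto the black rubber stops at (381,291) and (414,268), and the leaf is free with its blue knob at (286,273). The angle works out at about 2.2. I'll press a little further and see whether the force rises.

```bash
python3 -m inch '[0,-3,-2,0,0,0,0, 0,-6,-4,0,0,0,0, 0,-6,-4,0,0,0,0, 0,-6,-4,0,0,0,0, 0,-6,-4,0,0,0,0]'
```

```text
clock: 7.2
eef_pos: [0.4493, -0.2883, 0.2924]
tool_rot: [0.715, 0.699, -0.002, -0.0]
ft_force: [-6.3, -2.5, 4.8]
grip_width: 0.0289
grasp_force: 73.0
```

```bash
python3 -m inch '[0,-3,-2,0,0,0,0, 0,-6,-4,0,0,0,0, 0,-6,-4,0,0,0,0, 0,-6,-4,0,0,0,0]'
python3 -m inch '[0,-3,-2,0,0,0,0, 0,-6,-4,0,0,0,0, 0,-6,-4,0,0,0,0, 0,-6,-4,0,0,0,0]'
```

```text
clock: 7.53
eef_pos: [0.4492, -0.2922, 0.2895]
tool_rot: [0.714, 0.7, 0.0, -0.001]
ft_force: [-8.4, 4.7, 10.5]
grip_width: 0.029
grasp_force: 74.0
clock: 7.87
eef_pos: [0.4492, -0.2924, 0.2892]
tool_rot: [0.713, 0.701, 0.005, -0.003]
ft_force: [-11.3, 23.9, 30.0]
grip_width: 0.0286
grasp_force: 75.8
```

The cover is firmly on its stops because the force now rises. I'll back off, release, lift and look.

```bash
python3 -m inch '[0,3,2,0,0,0,0, 0,6,4,0,0,0,0, 0,6,4,0,0,0,0]'
python3 -m inch '[0,0,0,0,0,0,30, 0,0,0,0,0,0,60, 0,0,0,0,0,0,100, 0,0,0,0,0,0,100, 0,0,0,0,0,0,100, 0,0,0,0,0,0,100]'
python3 -m inch '[0,0,20,0,0,0,100, 0,0,50,0,0,0,100, 0,0,80,0,0,0,100, 0,0,90,0,0,0,100]'
python3 - <<'E'
from h import *
np.set_printoptions(precision=4,suppress=True)
for c in("scene","top"):
    im=bot.camera(c); cv2.imwrite(f"pics/{c}5.png",im)
    for t in ("leaf_knob","leaf_hinge","pointer_tip","leaf_end","cover_knob"):
      for r in bot.spot_point(c,t)[:2]: print(c,t,np.round(r["uv"],1),round(r["confidence"],2),atz(c,r["uv"],.045))
print(cam("top")[1],cam("scene")[1])
s=cv2.imread("pics/scene5.png"); cv2.imwrite("pics/s5c.png",cv2.resize(s[180:340,240:440],None,fx=4,fy=3.75))
E
```

```text
clock: 8.12
eef_pos: [0.4492, -0.2922, 0.2895]
tool_rot: [0.714, 0.7, -0.001, -0.001]
ft_force: [-7.3, 2.9, 9.9]
grip_width: 0.0291
grasp_force: 73.9
clock: 8.62
eef_pos: [0.4508, -0.2941, 0.2879]
tool_rot: [0.715, 0.699, -0.0, -0.0]
ft_force: [-0.2, -0.8, 0.7]
grip_width: 0.085
grasp_force: 0.0
clock: 8.95
eef_pos: [0.4515, -0.2947, 0.3826]
tool_rot: [0.715, 0.699, 0.001, 0.003]
ft_force: [0.6, 0.6, 0.8]
grip_width: 0.0853
grasp_force: 0.0
scene leaf_knob [283.9 273. ] 0.96 [0.4623 0.0705 0.045 ]
scene leaf_hinge [338.5 305.1] 0.75 [ 0.4562 -0.0822  0.045 ]
scene pointer_tip [355.4 213.1] 0.5 [0.7829 0.1333 0.045 ]
scene leaf_end [337.2 255.8] 0.79 [0.5877 0.0316 0.045 ]
scene cover_knob [457.3 220.2] 0.73 [ 0.923  -0.0857  0.045 ]
top leaf_knob [323.4 269.8] 0.63 [0.4644 0.0701 0.045 ]
top leaf_hinge [389.7 269.1] 0.95 [ 0.4644 -0.0742  0.045 ]
top pointer_tip [358.4 209.5] 0.64 [ 0.5953 -0.008   0.045 ]
top leaf_end [348.2 220.4] 0.63 [0.5717 0.0146 0.045 ]
top leaf_end [361.1 250. ] 0.26 [ 0.5066 -0.0126  0.045 ]
top cover_knob [529.9 282.1] 0.8 [ 0.4332 -0.3758  0.045 ]
top cover_knob [361.2 248.9] 0.63 [ 0.509  -0.0129  0.045 ]
[[-0.0112 -0.9991  0.04    0.5015]
 [-0.9997  0.0121  0.0222  0.0405]
 [-0.0227 -0.0397 -0.999   1.152 ]
 [ 0.      0.      0.      1.    ]] [[ 0.67   -0.3671  0.6453 -0.0425]
 [-0.7424 -0.3273  0.5846 -0.4882]
 [-0.0033 -0.8707 -0.4918  0.5507]
 [ 0.      0.      0.      1.    ]]
```

View pics/s5c.png

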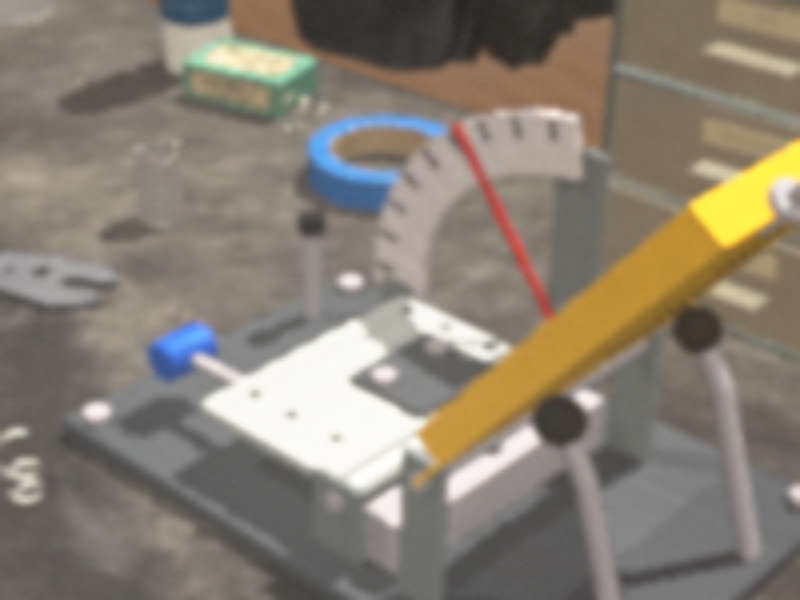

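The crop shows the red pointer from its tip at scene (354.5,214) down to (377,265), the blue knob at (284,273) and the leaf level. The cover is at rest on both stops. Now I'll compute the pointer angle.

```bash
python3 - <<'E'
from h import *
np.set_printoptions(precision=4,suppress=True)
yaw=-0.030; ex=np.array([np.cos(yaw),np.sin(yaw),0]);ey=np.array([-np.sin(yaw),np.cos(yaw),0]);ez=np.array([0,0,1.])
H=np.array([.463,.070,.045])-.145*ey
def loc(p): d=p-H; return np.array([d@ex,d@ey,d[2]])
for c in("scene","top"):
    im=cv2.imread(f"pics/{c}5.png"); h=cv2.cvtColor(im,cv2.COLOR_BGR2HSV)
    m=cv2.inRange(h,(0,120,70),(8,255,255))|cv2.inRange(h,(172,120,70),(180,255,255))
    y0,y1,x0,x1=(205,275,345,390) if c=="scene" else (195,225,330,415)
    z=np.zeros_like(m); z[y0:y1,x0:x1]=m[y0:y1,x0:x1]
    P=np.argwhere(z)[:,::-1].astype(float); print(c,len(P),P.min(0),P.max(0))
    a=P[P[:,1]<=P[:,1].min()+1].mean(0); b=P[P[:,1]>=P[:,1].max()-1].mean(0); print(a,b)
    if c=="scene":
        for xw in(.07,.08,.09,.1,.11,.12,.13):   # plane at local x
            q=[]
            for uv in P:
                o,d=ray(c,uv); t=(xw-(o-H)@ex)/(d@ex); q.append(loc(o+t*d)[1:])
            q=np.array(q); v=np.linalg.svd(q-q.mean(0))[2][0]; v*=np.sign(v[1])
            far=(q@v).argmax()
            print(xw,"dir ang",np.arctan2(v[1],v[0]),"mean pos ang",np.arctan2(*q.mean(0)[::-1]),"tip r",np.linalg.norm(q,axis=1).max())
print("tri tip",loc(tri([("scene",[354.5,213.5]),("top",[358.4,209.5])])))
print("fixture x loc",loc(np.array([.5093,-.0157,0])))
E
```

```text
scene 121 [353. 213.] [377. 264.]
[353.6667 213.6667] [376.5 263.5]
0.07 dir ang 0.9457690407112899 mean pos ang 1.643625490242329 tip r 0.15617208675681468
0.08 dir ang 0.9457690407112899 mean pos ang 1.5756503155374706 tip r 0.1513833424499254
0.09 dir ang 0.9457690407112899 mean pos ang 1.4975974507080179 tip r 0.14715098514926325
0.1 dir ang 0.94576904071129 mean pos ang 1.408233461093377 tip r 0.14352424484817855
0.11 dir ang 0.9457690407112899 mean pos ang 1.3066716284331363 tip r 0.14055001123384894
0.12 dir ang 0.9457690407112899 mean pos ang 1.1927720922093217 tip r 0.13827039750497633
0.13 dir ang 0.9457690407112899 mean pos ang 1.0676176299636706 tip r 0.1367201534679039
top 76 [357. 204.] [396. 211.]
[362.25   204.5625] [392.7333 210.4667]
tri tip [0.1273 0.0727 0.1158]
fixture x loc [ 0.0488  0.0607 -0.045 ]
```

```bash
python3 -m inch '[4,41,0,0,0,0,100, 6,82,0,0,0,0,100, 8,123,0,0,0,0,100, 10,164,0,0,0,0,100, 12,205,0,0,0,0,100, 12,246,0,0,0,0,100, 12,287,-20,0,0,0,100, 12,328,-40,0,0,0,100]'
```

```text
clock: 10.22
eef_pos: [0.4629, 0.0288, 0.3425]
tool_rot: [0.715, 0.699, 0.001, 0.001]
ft_force: [1.0, -0.6, -1.0]
grip_width: 0.0852
grasp_force: 0.0
```

The pointer direction is about 0.95 rad, and this doesn't depend on the plane's depth. Now I go above the blue knob and take one close look.

```bash
python3 -m inch '[0,20,-30,0,0,0,100, 0,38,-60,0,0,0,100, 0,40,-95,0,0,0,100, 0,40,-130,0,0,0,100, 0,40,-165,0,0,0,100, 0,40,-190,0,0,0,100, 0,40,-190,0,0,0,100, 0,40,-190,0,0,0,100]'
python3 - <<'E'
from h import *
np.set_printoptions(precision=4,suppress=True)
im=bot.camera("wrist"); print(bot.get_obs()["eef_pos"])
for r in bot.spot_point("wrist","leaf_knob")[:2]: print(r["uv"],r["confidence"],atz("wrist",r["uv"],.045))
h=cv2.cvtColor(im,cv2.COLOR_BGR2HSV); m=cv2.inRange(h,(105,150,60),(125,255,255))
n,l,s,ce=cv2.connectedComponentsWithStats(m); k=1+np.argmax(s[1:,4]); print(s[k],atz("wrist",ce[k],.052))
E
```

```text
clock: 10.88
eef_pos: [0.4615, 0.0667, 0.1511]
tool_rot: [0.715, 0.699, -0.001, -0.001]
ft_force: [0.1, 0.3, 0.8]
grip_width: 0.0855
grasp_force: 0.0
[0.4631 0.0668 0.1527]
[319.9, 243.9] 0.75 [0.4655 0.0648 0.045 ]
[ 297  225   50   38 1811] [0.4661 0.0676 0.052 ]
```

```bash
python3 -m inch '[2,1,-35,0,0,0,100, 2,1,-65,0,0,0,100, 2,1,-90,0,0,0,100, 2,1,-106,0,0,0,100, 2,1,-106,0,0,0,100]'
python3 -m inch '[0,0,0,0,0,0,20,0,0,0,0,0,0,10,0,0,0,0,0,0,0,0,0,0,0,0,0,0,0,0,0,0,0,0,0,0,0,0,0,0,0,0,0,0,0,0,0,0,0]'
```

```text
clock: 11.4
eef_pos: [0.464, 0.0676, 0.0448]
tool_rot: [0.715, 0.699, -0.001, -0.001]
ft_force: [-0.4, -0.5, 0.2]
grip_width: 0.0853
grasp_force: 0.0
clock: 11.98
eef_pos: [0.4627, 0.0681, 0.047]
tool_rot: [0.715, 0.699, -0.001, -0.001]
ft_force: [-6.9, 0.0, 10.4]
grip_width: 0.0289
grasp_force: 58.8
```

```bash
python3 -m inch '[0,-1,14,0,0,0,0, 0,-3,29,0,0,0,0, 0,-6,43,0,0,0,0, 0,-11,56,0,0,0,0, -1,-18,70,0,0,0,0, -1,-25,82,0,0,0,0, -1,-34,93,0,0,0,0, -1,-34,93,0,0,0,0]'
python3 -m inch '[0,-5,6,0,0,0,0, 0,-10,11,0,0,0,0, 0,-15,16,0,0,0,0, -1,-21,21,0,0,0,0, -1,-27,25,0,0,0,0, -1,-27,25,0,0,0,0, -1,-27,25,0,0,0,0, -1,-27,25,0,0,0,0]'
python3 - <<'E'
from h import *
np.set_printoptions(precision=4,suppress=True)
for c in("scene","top"):
    im=bot.camera(c); cv2.imwrite(f"pics/{c}6.png",im)
    for t in ("leaf_knob","leaf_hinge","pointer_tip","leaf_end","cover_knob"):
      for r in bot.spot_point(c,t)[:1]: print(c,t,np.round(r["uv"],1),round(r["confidence"],2))
o=bot.get_obs();print(o["eef_pos"])
d=np.array(o["eef_pos"])-[.4596,-.0769,.045]; print(np.arctan2(d[2],d[1]),np.hypot(d[1],d[2]))
s=cv2.imread("pics/scene6.png"); cv2.imwrite("pics/s6c.png",cv2.resize(s[195:325,270:430],None,fx=5,fy=4.6,interpolation=cv2.INTER_CUBIC))
E
```

```text
clock: 12.65
eef_pos: [0.4614, 0.033, 0.1397]
tool_rot: [0.716, 0.699, -0.001, -0.002]
ft_force: [-3.9, 0.9, -3.7]
grip_width: 0.0291
grasp_force: 60.7
clock: 13.32
eef_pos: [0.4604, 0.0067, 0.1637]
tool_rot: [0.715, 0.699, -0.001, -0.002]
ft_force: [-6.6, 1.9, -2.3]
grip_width: 0.0285
grasp_force: 60.3
scene leaf_knob [299.6 233.5] 0.62
scene leaf_hinge [338.7 304.6] 0.92
scene pointer_tip [330.3 300.6] 0.56
scene leaf_end [352.  232.7] 0.89
scene cover_knob [458.7 217.5] 0.67
top leaf_knob [246.8 203.3] 0.47
top pointer_tip [354.7 206.8] 0.43
top leaf_end [417.4 270.8] 0.7
top cover_knob [528.8 285.4] 0.94
[0.4605 0.0068 0.1636]
0.9565853613657488 0.14514839370192426
```

View pics/s6c.png

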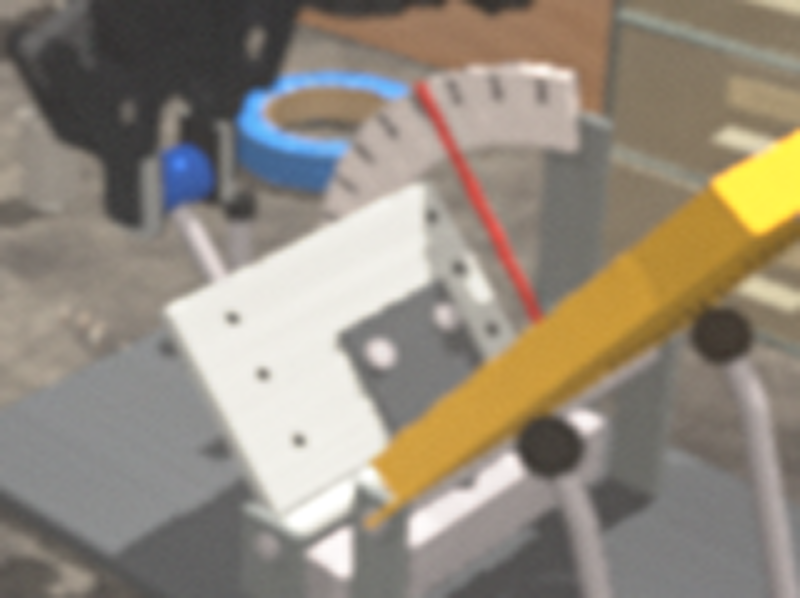

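In the crop the leaf is raised nearly parallel to the red pointer. Its near edge runs (165,312)→(280,525) and the pointer (420,85)→(540,322). I'll measure both directions the same way.

```bash
python3 - <<'E'
from h import *
np.set_printoptions(precision=3,suppress=True)
yaw=-0.030; ex=np.array([np.cos(yaw),np.sin(yaw),0]);ey=np.array([-np.sin(yaw),np.cos(yaw),0])
H=np.array([.463,.070,.045])-.145*ey
def ang(P,xw):
    q=[]
    for uv in P:
        o,d=ray("scene",uv); t=(xw-(o-H)@ex)/(d@ex); p=o+t*d-H; q.append([p@ey,p[2]])
    q=np.array(q); v=np.linalg.svd(q-q.mean(0))[2][0]; v*=np.sign(v[1]); return np.arctan2(v[1],v[0]),q[0],q[-1]
im=cv2.imread("pics/scene6.png"); g=cv2.GaussianBlur(im,(3,3),0).astype(float)
gray=g.mean(2); red=g[...,2]-g[...,:2].mean(2)
L=[];Q=[]
for v in range(266,306):
    u0=303+(v-262.8)*.497; us=np.arange(int(u0)-4,int(u0)+5); d=np.clip(np.diff(gray[v,us]),0,None); L.append([ (d*(us[:-1]+.5)).sum()/d.sum(),v])
for v in range(217,261):
    u0=354+(v-213.5)*.466; us=np.arange(int(u0)-4,int(u0)+6); w=np.clip(red[v,us]-25,0,None); Q.append([(w*us).sum()/w.sum(),v])
L=np.array(L);Q=np.array(Q)
for n,P in(("leaf",L),("ptr",Q)):
    f=np.polyfit(P[:,1],P[:,0],1); r=P[:,0]-np.polyval(f,P[:,1]); k=abs(r)<1; print(n,f,r.std(),k.sum(),ang(P[k],-.025 if n=="leaf" else .137))
    print(" ends with both halves",ang(P[k][:20],.0)[0],ang(P[k][20:],.0)[0])
E
```

```text
leaf [  0.482 176.385] 0.2629268882520834 40 (np.float64(0.9339240302102252), array([0.058, 0.068]), array([0.012, 0.003]))
 ends with both halves 0.8989350564239912 0.9733888931736776
ptr [  0.466 254.408] 0.11299376940349841 44 (np.float64(0.9450551343777107), array([0.073, 0.105]), array([0.016, 0.025]))
 ends with both halves 0.9343402542732591 0.9511517983624498
```

Leaf is 0.93–0.957 rad and the pointer 0.945–0.96, so they match within the 0.06 tolerance. The leaf is still and gripped at 60 N, and the cover is on its stops. I'll hand in.

```bash
python3 -c "
from workcell import bot
print(bot.job_done())"
```

```text
the job is handed in; nothing more can be done
None
```

The job is handed in, with no verdict returned: the cover rests open on its stops, and the gripper holds the leaf by its blue knob at about 0.95 rad, within about 0.03 rad of the red pointer by my measurements.

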